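# Snap the lens kit lid shut, section by section

### The arm

A 7-joint arm with a two-finger parallel gripper is mounted at the origin on the work surface. World frame = base frame: x ahead of the robot, y to its left, z up, the work surface at z = 0. Lengths are in m, angles in rad, forces in N, time in s.
With the tool pointing down it reaches from about 0.4 to 0.875 m from the base axis. Payload 19.3 kg.
Tool frame: the origin (TCP) lies at the very end of the fingers, on their centre line; the grasp point (between the pads) lies 19 mm behind it; z points along the fingers, y is the line along which they close (so a half turn about z gives the same grasp; the last joint's range is limited). The gripper opens to 85 mm and grips with 20 to 120 N. Pads are 22 mm wide; open, the fingers measure 114 mm over their backs; the gripper's body (76 mm by 85 mm) begins 54 mm behind the grasp point. The pads swing forward as they close: fully open they stand 13 mm farther back than shut.
Start: joints at [1.159, 0.521, -0.036, 1.599, 0.021, 1.021, -0.113], TCP at [0.209, -0.589, 0.231] pointing down, gripper open.
Joint ranges: [-2.91, 2.91], [-0.3, 2.13], [-1.5, 1.42], [0.17, 2.43], [-1.26, 4.41], [0.16, 1.93], [-2.52, 2.52]. Speed limits (rad/s): [1.89, 1.89, 2.39, 2.39, 3.01, 3.01, 3.01].

### API

Orientations are given as [roll, pitch, yaw] about the fixed x, y, z axes, in that order (R = Rz(yaw) Ry(pitch) Rx(roll)).
In Python, from workcell import bot gives the robot as it stands.
- The arm moves only by the tool jog_arm, never from a script. Its argument "motion" is a list of rows, each a list of 5 numbers: the shift along the tool's x, y, z scaled (see below), then the turn about the tool's z scaled (see below), then the opening, from 0 (shut) to 1 (fully open). A call has 1 to 12 rows; each row shifts and turns the commanded pose from where the row before left it, along the tool's axes as they then stand; what a row does not reach is not made up. The controller multiplies each number of a shift by 30 mm and each number of a turn by 0.08 rad. A row lasts 1/10 s, in which the tool goes at most 50 mm and 8.59 degrees, less where a joint would pass 70% of its speed; a pose out of reach is approached as far as the arm can. A call with a number of a shift or a turn outside -1 to 1 is refused whole. A call with a gripper value outside its range is refused whole. The fingers move at their own pace and stop on an object; "newtons" is the grip in N (left out, the last holds). Time passes only in rows, so rows that do not move let the fingers close. It gives the time, the measured TCP pose, the force, the opening and the grip force at its end, in the units of the state.
- bot.observe(): the state, without advancing time (a new reading comes with each control period).
- bot.grab_frame(name): name is "scene" or "top"; returns a dict with "pixels" (420x560x3 uint8, red, green, blue), "fovy" (degrees; the focal length in pixels is half the picture's height over the tangent of half this angle, whatever the lens; pixels are square), "cx", "cy" (the principal point, pixels), "k1" (the pictures are not rectified: a ray, as slopes to the right and down, at radius r is drawn at 1 + k1 r^2 times it, then the intrinsics apply), "rvec" (rotation vector, rad) and "tvec" (3), from world to camera coordinates, as OpenCV has them. Camera axes: x right, y down, z forward; pixel columns grow to the right and rows downward; lengths in m; the calibration is good to about 2 mm. A picture is of the moment at which its call begins. There is no depth.
- bot.job_done(): hands the job in; it is judged then, once.
The state is a dict: "clock": time; "qpos": joint angles; "qd": joint speeds; "joint_efforts": joint torques, N m; "position": TCP position; "tool_rot": TCP orientation; "force": force on the tool from outside, world axes, zero at the start; "moment": the same for the moment, N m; "grip_width": finger opening in m; "finger_force": force on a finger pad.
Only numpy, scipy, OpenCV 4.12 (cv2) and the standard library are available. Lean on these libraries where they do the work, as an engineer would, in place of code of your own. Each camera call takes 0.05 s, during which the arm holds its last target. There are 200 camera calls.

### The job

Close the lid of the blue lens kit box: with a fingertip, press each of its four raised yellow rim sections down until it clicks home, flush with the blue corners, one after another, starting with the section that has the mint pull tab and going round clockwise as seen from above. Only press: do not pick up, tip or push the box away, leave the other things where they stand, and take your hand away at the end.

Things in the scene. Friction and masses are not known exactly. Their poses are not given: they have to be found in the camera images.
- kit: blue lens kit box, 150 x 120 mm (its x by y) and 48 mm high to its four fixed blue corners (20 x 20 mm each), loose on the ledge, 0.45 to 0.85 kg. Origin: centre of its underside; x and y along its sides, z up. Along each side between the corners runs one yellow rim section of the lid, 20 mm wide, centre line 65 mm (ends) or 50 mm (long sides) from the middle; inside them lies a white sunken panel 8 mm below the corner tops. The section at its -x end carries the mint pull tab
- rim_a (a joint): travel of the yellow rim section at the box's -x end (77 x 20 mm, long along y) with the mint pull tab (sticks out 19 mm beyond the box, 40 mm wide, its top 1 mm below the section's): 0 = fully raised (9 mm proud of the blue corners), 0.009 m = fully shut (flush); it grows as the section is pressed straight down. It slides against a tight snap catch: about 5 N all the way down, then a hard stop when shut; it stays wherever it is left, so press it fully home
- press_a (a point): middle of the top face of the yellow rim section at the box's -x end (77 x 20 mm, long along y) with the mint pull tab (sticks out 19 mm beyond the box, 40 mm wide, its top 1 mm below the section's), where to press; moves down with it (57 mm above the ledge when raised, 48 mm when shut); axes as the box's
- rim_b (a joint): travel of the yellow rim section on the box's +y side (107 x 20 mm, long along x), next clockwise from the tab seen from above: 0 = fully raised (9 mm proud of the blue corners), 0.009 m = fully shut (flush); it grows as the section is pressed straight down. It slides against a tight snap catch: about 5 N all the way down, then a hard stop when shut; it stays wherever it is left, so press it fully home
- press_b (a point): middle of the top face of the yellow rim section on the box's +y side (107 x 20 mm, long along x), next clockwise from the tab seen from above, where to press; moves down with it (57 mm above the ledge when raised, 48 mm when shut); axes as the box's
- rim_c (a joint): travel of the yellow rim section at the box's +x end (77 x 20 mm, long along y), opposite the tab: 0 = fully raised (9 mm proud of the blue corners), 0.009 m = fully shut (flush); it grows as the section is pressed straight down. It slides against a tight snap catch: about 5 N all the way down, then a hard stop when shut; it stays wherever it is left, so press it fully home
- press_c (a point): middle of the top face of the yellow rim section at the box's +x end (77 x 20 mm, long along y), opposite the tab, where to press; moves down with it (57 mm above the ledge when raised, 48 mm when shut); axes as the box's
- rim_d (a joint): travel of the yellow rim section on the box's -y side (107 x 20 mm, long along x), last clockwise: 0 = fully raised (9 mm proud of the blue corners), 0.009 m = fully shut (flush); it grows as the section is pressed straight down. It slides against a tight snap catch: about 5 N all the way down, then a hard stop when shut; it stays wherever it is left, so press it fully home
- press_d (a point): middle of the top face of the yellow rim section on the box's -y side (107 x 20 mm, long along x), last clockwise, where to press; moves down with it (57 mm above the ledge when raised, 48 mm when shut); axes as the box's
- cup: glass cup, 68 mm wide, 85 mm high; a bystander, origin at the centre of its underside
- bottle: closed translucent travel bottle, 40 mm wide, 90 mm high; a bystander, origin at the centre of its underside
- jar: clear jar with steel lid, 64 mm wide, 65 mm high; a bystander, origin at the centre of its underside
- dropper: white dropper bottle with blue cap, 30 mm wide, 60 mm high; a bystander, origin at the centre of its underside
- remover: mint silicone lens remover standing upright, 22 mm wide, 55 mm high, near the box; a bystander, origin at the centre of its underside
- lens_case: small flat twin-barrel lens case, yellow and white, 68 x 32 x 14 mm (long along its y), near the box; a bystander, origin at the centre of its underside
There are look-alikes about, which are no part of the job. There is more than one size of the kit; the job needs the middle-sized.

How it is judged:
On the way, in this order (a step that is already met when the one before it is completed fails the run):
1. the section with the mint tab is pressed shut, the later ones still up (value of joint rim_a above 0.007 m and value of joint each of rim_b, rim_c, rim_d below 0.0055 m), for 0.1 s.
2. the next section clockwise is pressed shut, the later ones still up (value of joint each of rim_a, rim_b above 0.007 m and value of joint each of rim_c, rim_d below 0.0055 m), for 0.1 s.
3. the section opposite the tab is pressed shut, the later ones still up (value of joint each of rim_a, rim_b, rim_c above 0.007 m and value of joint rim_d below 0.0055 m), for 0.1 s.
4. the last section is pressed shut (value of joint each of rim_a, rim_b, rim_c, rim_d above 0.007 m), for 0.1 s.
At the end, for the whole second after the job is handed in: All four rim sections are shut (at least 7 of their 9 mm travel), snapped in the order tab, then clockwise; the box stands flat on the ledge, at rest, within 30 mm of where it was; the bystanders are within 15 mm of where they were (all of step 4 and angle between kit's own z axis and vertical below 0.05 rad and height (world z) of kit below 0.004 m and distance of kit from where it was at the start of the episode below 0.03 m and linear speed of kit below 0.02 m/s and distance of each of cup, bottle, jar, dropper, remover, lens_case from where it was at the start of the episode below 0.015 m); the robot touches nothing.
It fails at once if the box is lifted or tipped (height (world z) of kit above 0.012 m or angle between kit's own z axis and vertical above 0.15 rad).
It fails at once if the box is shoved more than 30 mm from its place (distance of kit from where it was at the start of the episode above 0.03 m).
It fails at once if a bystander is moved more than 15 mm or picked up (distance of any of cup, bottle, jar, dropper, remover, lens_case from where it was at the start of the episode above 0.015 m).
It also fails if it takes over 58 s, if anything falls off the work surface, if the arm or the gripper's body presses on something with over 40 N, if the wrist force passes 120 N, or if a joint passes its speed limit or range.

## Working session

There is one attempt and no reset: what is moved stays moved. The work goes in short steps, Python scripts to look and compute and a tool call to move; the robot and the scene stay as the last step left them, time stands still between calls to the robot, and variables do not carry over. Pictures are saved under pics/ and viewed, at most 10 in all, crops included, and the job is handed in when it is done.

Besides the shell and the picture viewer there is one more tool, called after ">>>" by a JSON object that holds its "fn" and its "kwargs", one argument or row to a line. jog_arm: Moves the arm, as the interface text tells. Shifts and turns lie within -1 to 1; 1 stands for 30 mm of shift or 0.08 rad of turn. Its arguments: {"type":"object","properties":{"motion":{"type":"array","items":{"type":"array","items":{"type":"number"}}},"newtons":{"type":"number"}},"required":["motion"]}

```bash
mkdir -p pics; cat > h.py <<'E'
import numpy as np,cv2
from workcell import bot
def grab(n,f=None):
    d=bot.grab_frame(n)
    if f: cv2.imwrite('pics/'+f,cv2.cvtColor(d['pixels'],cv2.COLOR_RGB2BGR))
    return d
def ray(d,uv,z):
    uv=np.atleast_2d(np.array(uv,float)); f=210/np.tan(np.radians(d['fovy'])/2)
    p=(uv-[d['cx'],d['cy']])/f; q=p.copy()
    for _ in range(20): q=p/(1+d['k1']*(q**2).sum(1,keepdims=True))
    R=cv2.Rodrigues(np.array(d['rvec'],float))[0]; t=np.array(d['tvec'],float).ravel()
    C=-R.T@t; w=np.c_[q,np.ones(len(q))]@R
    return C+w*((z-C[2])/w[:,2])[:,None]
E
python3 - <<'E'
from h import *
for n in('scene','top'):
    d=grab(n,n+'0.png'); print(n,d['fovy'],d['k1'],-cv2.Rodrigues(np.array(d['rvec'],float))[0].T@np.array(d['tvec']).ravel())
print(bot.observe())
E
```

```text
scene 43.966841930448815 -0.09819980282760274 [ 1.36198097 -0.60739378  0.78628285]
top 57.39807643496976 0.0026756532768820334 [0.48940947 0.0014549  0.95278118]
{'clock': 0.1, 'qpos': array([ 1.15880564,  0.52196978, -0.03631131,  1.59993775,  0.02115076,
        1.02107737, -0.11281652]), 'qd': array([-0.00102363, -0.0023897 , -0.0015261 , -0.00029555, -0.00025761,
       -0.00076297, -0.00066556]), 'joint_efforts': array([ 4.17376257e-03, -9.28476477e+01,  1.98415183e+00, -3.70529938e+01,
        1.82424684e-02,  5.31189668e-03,  3.23221070e-05]), 'position': array([ 0.20935936, -0.58858164,  0.23077861]), 'tool_rot': array([-3.14058356e+00,  3.55495043e-05,  3.41723249e-01]), 'force': array([-0.31158616,  0.10471233, -0.22309802]), 'moment': array([-0.02224115, -0.01507408, -0.03118753]), 'finger_force': 0.0, 'grip_width': 0.0855329539458107}
```

View pics/top0.png

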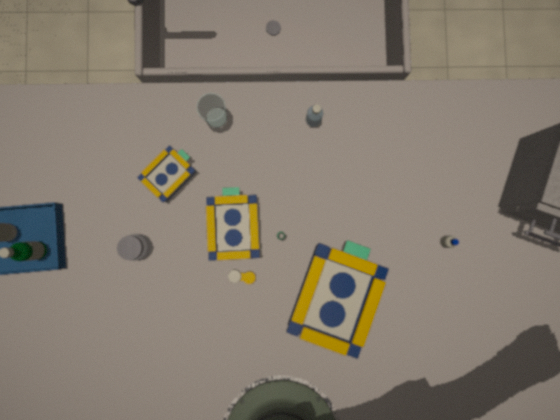

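View pics/scene0.png

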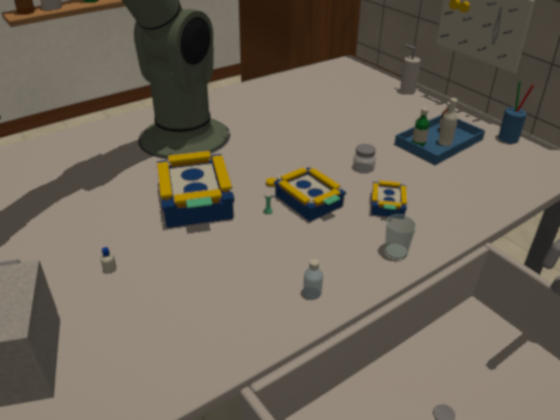

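The top view shows three kits: small (167,174), middle (233,228) with its mint tab at (231,191), and large (340,300). The remover is at (281,236) and the lens case at (242,277). Next I'll measure the middle one.

```bash
python3 - <<'E'
from h import *
d=grab('top'); hsv=cv2.cvtColor(d['pixels'],cv2.COLOR_RGB2HSV)
def comps(m,z,x0,x1,y0,y1):
    n,l,s,c=cv2.connectedComponentsWithStats(m)
    for i in range(1,n):
        if s[i,4]>15 and x0<c[i][0]<x1 and y0<c[i][1]<y1:
            r=cv2.minAreaRect(np.argwhere(l==i)[:,::-1].astype(np.float32))
            print(s[i],c[i].round(1),ray(d,c[i],z)[0].round(4), np.round(r[1],1),round(r[2],1))
            if s[i,4]>60: print('   box',ray(d,cv2.boxPoints(r),z)[:,:2].round(3).tolist())
Y=cv2.inRange(hsv,(18,150,90),(32,255,255)); M=cv2.inRange(hsv,(60,70,60),(88,255,255)); B=cv2.inRange(hsv,(105,120,30),(128,255,255))
print('Y');comps(Y,.057,195,270,180,290)
print('M');comps(M,.056,195,300,180,290)
print('B');comps(B,.048,195,270,180,290)
E
python3 -c "
import cv2
i=cv2.imread('pics/top0.png')[170:300,180:310];cv2.imwrite('pics/c.png',cv2.resize(i,None,fx=4.6,fy=4.6,interpolation=cv2.INTER_CUBIC))"
```

```text
Y
[215 195  33   9 254] [230.9 199.3] [0.5706 0.1039 0.057 ] [ 7.9 32.2] 87.1
   box [[0.579, 0.142], [0.581, 0.067], [0.562, 0.066], [0.56, 0.141]]
[249 204  10  45 360] [253.7 225.9] [0.5075 0.0516 0.057 ] [44.4  8. ] 87.4
   box [[0.559, 0.063], [0.559, 0.044], [0.456, 0.041], [0.456, 0.059]]
[206 206  10  45 368] [210.7 228. ] [0.5047 0.1514 0.057 ] [44.3  8.2] 87.8
   box [[0.556, 0.162], [0.556, 0.143], [0.454, 0.14], [0.453, 0.159]]
[217 251  33   9 255] [233.  254.8] [0.4415 0.1005 0.057 ] [ 7.7 32.3] 87.1
   box [[0.45, 0.138], [0.452, 0.064], [0.434, 0.063], [0.432, 0.137]]
[241 272  14  12 135] [247.9 277.2] [0.3895 0.0668 0.057 ] [11. 13.] 90.0
   box [[0.402, 0.083], [0.401, 0.053], [0.376, 0.053], [0.376, 0.083]]
M
[223 188  16   7 106] [230.3 190.9] [0.5905 0.1052 0.056 ] [ 6. 15.] 90.0
   box [[0.598, 0.122], [0.597, 0.087], [0.583, 0.087], [0.584, 0.122]]
B
```

View pics/c.png

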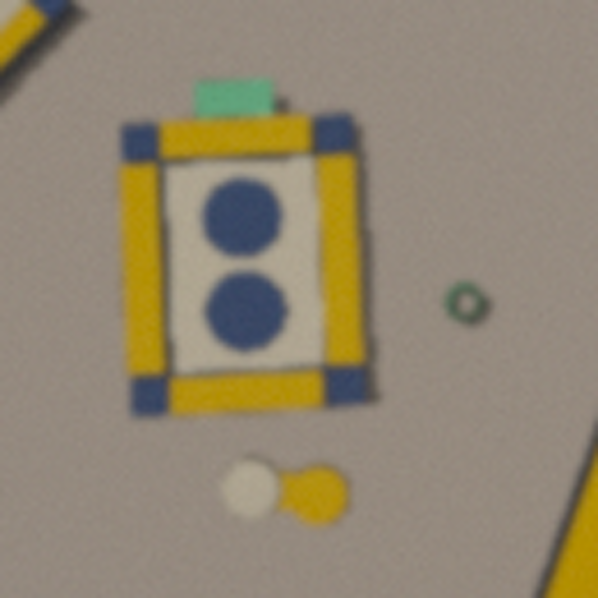

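Kit origin is about (0.506, 0.102), with its −x end (the tab) towards world +x. The press points are A (0.571,0.104), B (0.508,0.052), C (0.442,0.100) and D (0.505,0.151). The 130 mm spacing between the ends confirms this is the middle size. I'll shut the fingers, align the yaw and start across.

>>> {"fn": "jog_arm", "kwargs": {
  "motion": [
    [0,0,0,0.98,0],
    [0,0,0,0.98,0],
    [0,0,0,0.98,0],
    [0,0,0,0.98,0],
    [0.5,-0.96,0,0,0],
    [0.5,-0.96,0,0,0],
    [0.5,-0.96,0,0,0],
    [0.5,-0.96,0,0,0],
    [0.5,-0.96,0,0,0],
    [0.5,-0.96,0,0,0],
    [0.5,-0.96,0,0,0],
    [0.5,-0.96,0,0,0]
  ],
  "newtons": 30
}}

```text
clock: 1.35
position: [0.3233, -0.3539, 0.2313]
tool_rot: [-3.142, 0.0, 0.028]
force: [0.0, -0.2, -1.4]
grip_width: 0.0
finger_force: 0.0
```

>>> {"fn": "jog_arm", "kwargs": {
  "motion": [
    [0.5,-0.96,0,0,0],
    [0.5,-0.96,0,0,0],
    [0.5,-0.96,0,0,0],
    [0.5,-0.96,0,0,0],
    [0.5,-0.96,0,0,0],
    [0.5,-0.96,0,0,0],
    [0.5,-0.96,0,0,0],
    [0.5,-0.96,0,0,0],
    [0.5,-0.96,0,0,0],
    [0.5,-0.96,0,0,0],
    [0.5,-0.96,0,0,0],
    [0,0,0,0,0]
  ]
}}

```text
clock: 2.55
position: [0.4802, -0.03, 0.2312]
tool_rot: [-3.14, -0.001, 0.033]
force: [-0.1, -1.8, 0.0]
grip_width: 0.0
finger_force: 0.0
```

>>> {"fn": "jog_arm", "kwargs": {
  "motion": [
    [0.63,-0.87,0,0,0],
    [0.63,-0.87,0,0,0],
    [0.63,-0.87,0,0,0],
    [0.63,-0.87,0,0,0],
    [0.63,-0.87,0,0,0],
    [0,0,0.95,0,0],
    [0,0,0.95,0,0],
    [0,0,0.95,0,0],
    [0,0,0.95,0,0],
    [0,0,0.95,0,0],
    [0,0,0,0,0]
  ]
}}

```text
clock: 3.65
position: [0.5677, 0.0983, 0.0857]
tool_rot: [3.14, 0.005, 0.028]
force: [-0.7, -0.4, 0.1]
grip_width: -0.0004
finger_force: 0.0
```

```bash
python3 - <<'E'
from h import *
d=grab('scene'); i=cv2.cvtColor(d['pixels'],cv2.COLOR_RGB2BGR)[90:270,200:440]
cv2.imwrite('pics/s1.png',cv2.resize(i,None,fx=3.2,fy=3.2,interpolation=cv2.INTER_CUBIC)); print(bot.observe()['position'])
E
```

```text
[0.56877474 0.09868934 0.0878093 ]
```

View pics/s1.png

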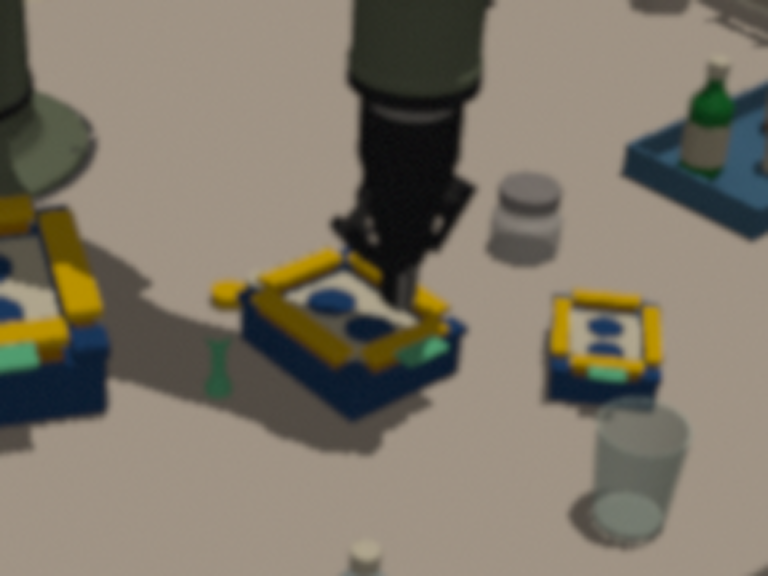

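Seen in the scene view, the tip at about (400,305) stands over the tab section, with the tab at (425,350). Pressing A.

>>> {"fn": "jog_arm", "kwargs": {
  "motion": [
    [0.05,-0.17,0.45,0,0],
    [0,0,0.45,0,0],
    [0,0,0.1,0,0],
    [0,0,0.1,0,0],
    [0,0,0.1,0,0],
    [0,0,0.1,0,0],
    [0,0,0,0,0]
  ]
}}

```text
clock: 4.4
position: [0.5712, 0.1044, 0.0498]
tool_rot: [-3.142, -0.0, 0.028]
force: [-1.2, 0.3, 0.9]
grip_width: 0.0002
finger_force: 0.0
```

>>> {"fn": "jog_arm", "kwargs": {
  "motion": [
    [0,0,0.08,0,0],
    [0,0,0.08,0,0],
    [0,0,0,0,0]
  ]
}}

```text
clock: 4.7
position: [0.5722, 0.1045, 0.0476]
tool_rot: [3.142, -0.003, 0.028]
force: [-15.4, -3.7, 50.3]
grip_width: 0.0003
finger_force: 25.2
```

A is on its hard stop. Lifting and moving over B, then checking the box.

>>> {"fn": "jog_arm", "kwargs": {
  "motion": [
    [0,0,-0.6,0,0],
    [0,0,-0.6,0,0],
    [-0.73,0.57,0,0,0],
    [-0.73,0.57,0,0,0],
    [-0.73,0.57,0,0,0],
    [0,0,0,0,0]
  ]
}}

```text
clock: 5.3
position: [0.5047, 0.0487, 0.0811]
tool_rot: [3.14, 0.001, 0.026]
force: [0.3, -0.4, 0.9]
grip_width: 0.0004
finger_force: 0.0
```

```bash
python3 - <<'E'
from h import *
d=grab('scene'); i=cv2.cvtColor(d['pixels'],cv2.COLOR_RGB2BGR)[90:270,200:440]
cv2.imwrite('pics/s2.png',cv2.resize(i,None,fx=3.2,fy=3.2,interpolation=cv2.INTER_CUBIC)); print(bot.observe()['position'])
d=grab('top','t2.png');hsv=cv2.cvtColor(d['pixels'],cv2.COLOR_RGB2HSV);M=cv2.inRange(hsv,(60,70,60),(88,255,255));M[:180]=0;M[200:]=0;M[:,:210]=0;M[:,260:]=0
print(ray(d,cv2.findNonZero(M).reshape(-1,2).mean(0),.047))
E
```

```text
[0.50635845 0.05011581 0.08132082]
[[0.59628278 0.11984495 0.047     ]]
```

View pics/s2.png

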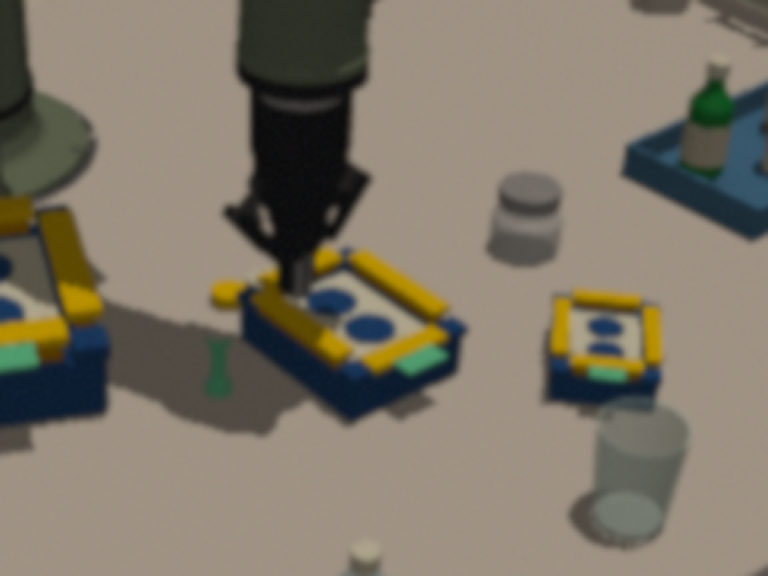

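A is flush (now at about (405,348)) and the box hasn't moved. Pressing B.

>>> {"fn": "jog_arm", "kwargs": {
  "motion": [
    [0,-0.05,0.4,0,0],
    [0,0,0.34,0,0],
    [0,0,0.1,0,0],
    [0,0,0.1,0,0],
    [0,0,0.1,0,0],
    [0,0,0.07,0,0],
    [0,0,0,0,0]
  ]
}}

```text
clock: 6.1
position: [0.5068, 0.0534, 0.048]
tool_rot: [-3.141, 0.0, 0.029]
force: [-3.4, 3.0, 11.5]
grip_width: -0.0002
finger_force: 5.6
```

>>> {"fn": "jog_arm", "kwargs": {
  "motion": [
    [0,0,0.05,0,0],
    [0,0,0,0,0]
  ]
}}

```text
clock: 6.3
position: [0.5069, 0.0533, 0.0476]
tool_rot: [-3.142, -0.001, 0.029]
force: [-12.8, 2.3, 43.9]
grip_width: 0.0002
finger_force: 21.9
```

B is on its stop. Moving to C.

>>> {"fn": "jog_arm", "kwargs": {
  "motion": [
    [0,0,-0.6,0,0],
    [0,0,-0.6,0,0],
    [-0.71,-0.54,0,0,0],
    [-0.71,-0.54,0,0,0],
    [-0.71,-0.54,0,0,0],
    [0,0,0,0,0],
    [0,0,0,0,0]
  ]
}}

```text
clock: 7.0
position: [0.4417, 0.0997, 0.0822]
tool_rot: [3.141, -0.0, 0.029]
force: [0.6, -0.3, 0.8]
grip_width: -0.0001
finger_force: 0.0
```

```bash
python3 - <<'E'
from h import *
d=grab('scene'); i=cv2.cvtColor(d['pixels'],cv2.COLOR_RGB2BGR)[90:270,200:440]
cv2.imwrite('pics/s3.png',cv2.resize(i,None,fx=3.2,fy=3.2,interpolation=cv2.INTER_CUBIC)); print(bot.observe()['position'])
E
```

```text
[0.44209421 0.09936682 0.08221728]
```

View pics/s3.png

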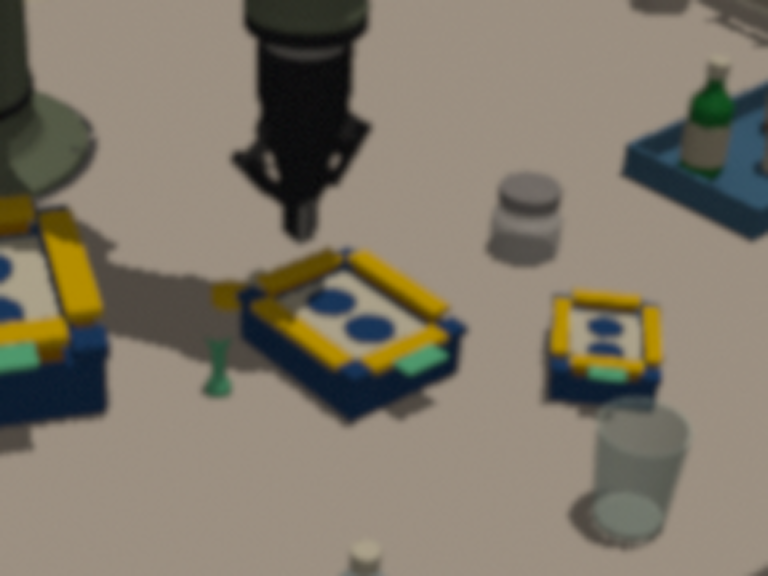

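B is flush (about (300,335)); C (300,270) and D (400,283) are still up. Pressing C.

>>> {"fn": "jog_arm", "kwargs": {
  "motion": [
    [0,0,0.4,0,0],
    [0,0,0.35,0,0],
    [0,0,0.1,0,0],
    [0,0,0.1,0,0],
    [0,0,0.1,0,0],
    [0,0,0.1,0,0],
    [0,0,0.04,0,0],
    [0,0,0,0,0]
  ]
}}

```text
clock: 7.85
position: [0.4414, 0.0991, 0.0476]
tool_rot: [3.141, -0.0, 0.028]
force: [-12.2, -4.7, 46.2]
grip_width: -0.0
finger_force: 22.9
```

C is on its stop. Moving to D and pressing.

>>> {"fn": "jog_arm", "kwargs": {
  "motion": [
    [0,0,-0.6,0,0],
    [0,0,-0.6,0,0],
    [0.72,-0.56,0,0,0],
    [0.72,-0.56,0,0,0],
    [0.72,-0.56,0,0,0],
    [0,0,0,0,0],
    [0,0,0,0,0]
  ]
}}

```text
clock: 8.55
position: [0.5048, 0.1518, 0.0821]
tool_rot: [3.142, 0.001, 0.028]
force: [-0.5, 0.1, -0.6]
grip_width: 0.0001
finger_force: 0.0
```

>>> {"fn": "jog_arm", "kwargs": {
  "motion": [
    [0,0,0.4,0,0],
    [0,0,0.35,0,0],
    [0,0,0.1,0,0],
    [0,0,0.1,0,0],
    [0,0,0.1,0,0],
    [0,0,0.1,0,0],
    [0,0,0.04,0,0],
    [0,0,0,0,0]
  ]
}}

```text
clock: 9.35
position: [0.5046, 0.1514, 0.0478]
tool_rot: [3.141, 0.0, 0.028]
force: [-9.7, -3.9, 30.0]
grip_width: 0.0001
finger_force: 15.0
```

>>> {"fn": "jog_arm", "kwargs": {
  "motion": [
    [0,0,-0.6,0,0],
    [0,0,-0.9,0,0],
    [0,0,-0.9,0,0],
    [0,0,-0.9,0,0],
    [0,0,-0.9,0,0],
    [0,0.95,0,0,0],
    [0,0.95,0,0,0],
    [0,0.95,0,0,0],
    [0,0.95,0,0,0],
    [0,0.95,0,0,0],
    [0,0.95,0,0,0],
    [0,0.95,0,0,0]
  ]
}}

```text
clock: 10.55
position: [0.5104, -0.0489, 0.1728]
tool_rot: [3.142, -0.0, 0.028]
force: [0.3, -0.4, 0.0]
grip_width: -0.0001
finger_force: 0.0
```

>>> {"fn": "jog_arm", "kwargs": {
  "motion": [
    [0,0.95,0,0,0],
    [0,0.95,0,0,0],
    [0,0.95,0,0,0],
    [0,0,0,0,0],
    [0,0,0,0,0]
  ]
}}

```text
clock: 11.05
position: [0.5128, -0.1333, 0.1727]
tool_rot: [-3.141, 0.0, 0.027]
force: [0.3, -0.1, 0.3]
grip_width: -0.0001
finger_force: 0.0
```

```bash
python3 - <<'E'
from h import *
d=grab('scene'); i=cv2.cvtColor(d['pixels'],cv2.COLOR_RGB2BGR)[90:270,200:440]
cv2.imwrite('pics/s4.png',cv2.resize(i,None,fx=3.2,fy=3.2,interpolation=cv2.INTER_CUBIC))
E
```

```text
(no output)
```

View pics/s4.png

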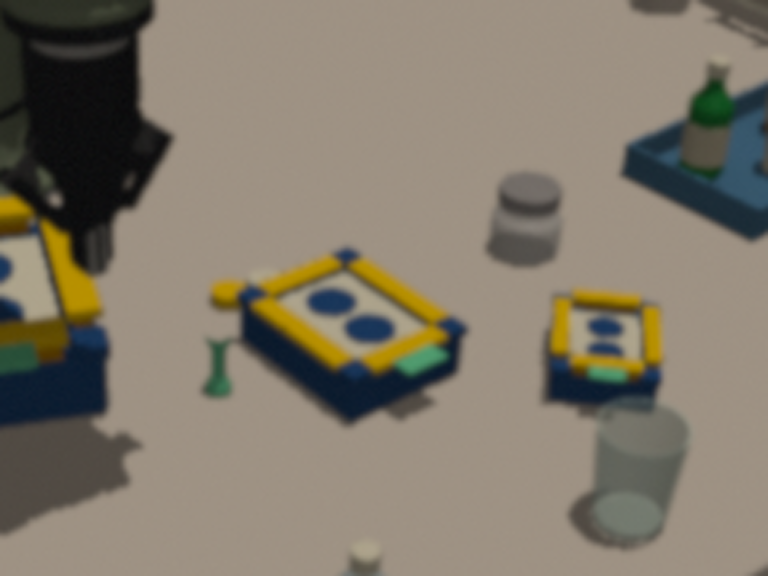

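All four sections are flush with the corners at (350,310), the box and bystanders are unmoved, and the hand is clear.

```bash
python3 -c "
from workcell import bot
print(bot.job_done())"
```

```text
the job is handed in; nothing more can be done
None
```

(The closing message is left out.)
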